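Find the left-hand drum nut by feel, slacken it and fit the sleeve

ROBOT

A 6-joint arm with a two-finger parallel gripper is mounted at the origin on the work surface. World frame = base frame: x ahead of the robot, y to its left, z up, the work surface at z = 0. Lengths are in mm, angles in rad, forces in N, time in s.
With the tool pointing down it reaches from about 325 to 775 mm from the base axis. Payload 9.3 kg.
Tool frame: the origin (TCP) lies midway between the tips of the shut fingers; the grasp point (between the pads) lies 19 mm behind it; z points along the fingers, y is the line along which they close (so a half turn about z gives the same grasp; the last joint's range is limited). The gripper opens to 85 mm and grips with 20 to 120 N. Pads are 22 mm wide; open, the fingers measure 114 mm over their backs; the gripper's body (76 mm by 85 mm) begins 54 mm behind the grasp point. The pads swing forward as they close: fully open they stand 13 mm farther back than shut.
Start: joints at [-1.435, 0.259, 0.021, 1.334, 0, 1.418], TCP at [156.634, -527.221, 231.279] pointing down, gripper open.
Joint ranges: [-3.04, 3.04], [-0.91, 1.82], [-1.04, 1.36], [-1.92, 1.95], [-1.52, 1.45], [-3.14, 3.14]. Speed limits (rad/s): [2.22, 2.22, 2.79, 3.14, 3.14, 3.14].

INTERFACE

Orientations are given as a unit quaternion [x, y, z, w].
In Python, from cell import bot gives the robot as it stands.
- The arm moves only by the shell command python3 -m inch 'ROWS' [FORCE]. ROWS is JSON, a list of rows, each an object with "delta_rot": the turn, a rotation vector about the world's x, y, z in degrees, a list of three; "delta_pos": the shift along the world's x, y, z in mm, a list of three; "jaw": the finger opening in mm, from 0 to 85.4. A call has 1 to 10 rows; each row is the pose to reach, as a shift and turn from the pose commanded when the call began; what a row does not reach only later rows make up. A row lasts 1/8 s, in which the tool goes at most 62.5 mm and 10.7 degrees, less where a joint would pass 70% of its speed; a pose out of reach is approached as far as the arm can. A call with a gripper value outside its range is refused whole. The fingers move at their own pace and stop on an object; FORCE is the grip in N (left out, the last holds). Time passes only in rows, so rows that repeat a pose let the fingers close. It gives the time, the measured TCP pose, the force, the opening and the grip force at its end, in the units of the state.
- bot.read_state(): the state, without advancing time (a new reading comes with each control period).
- bot.capture(name): name is "scene" or "side" or "wrist"; returns a dict with "frame" (384x512x3 uint8, red, green, blue), "range_z" (384x512 float32, mm along the optical axis (not along the pixel's ray), 0 where there is no reading), "fx", "fy", "cx", "cy" (pixels), "origin" and "attitude" of the camera in the world. Camera axes: x right, y up, looking along -z (the intrinsics and any distortion apply to the point x, -y, -z); pixel columns grow to the right and rows downward; lengths in mm; the calibration is good to about 2 mm. A picture is of the moment at which its call begins.
- bot.sign_off(): hands the job in; it is judged then, once.
The state is a dict: "t": time; "joints": joint angles; "joint_velocities": joint speeds; "tau": joint torques, N m; "ee_pos": TCP position; "tcp_rot": TCP orientation; "wrist_force": force on the tool from outside, world axes, zero at the start; "torque": the same for the moment, N m; "width": opening from 0.0 (shut) to 1.0 (fully open); "grip_force": force on a finger pad.
Only numpy, scipy, OpenCV 4.12 (cv2) and the standard library are available. Lean on these libraries where they do the work, as an engineer would, in place of code of your own. Each camera call takes 0.05 s, during which the arm holds its last target. There are 200 camera calls.

TASK

Both rubber drums of the twin-spindle sander were left bare and done up tight, and the new sanding sleeve is wound for the spindle with the left-hand thread, but nothing shows which of the two that is. Find it by feeling gently which way each wing nut gives, without doing either up tighter, and slacken the left-hand nut by about half a turn; then slide the sleeve that fits the drums down over that drum, fully home on its bottom flange, without forcing it. Leave the other drum done up as it is, and the other things on the bench alone.

Things in the scene. Friction and masses are not known exactly. Their poses are not given: they have to be found in the camera images.
- sander: Bench-top twin-spindle sander, fixed: black and red housing under an aluminium table 230 mm (x) x 380 mm (y), its top 100 mm above the bench. Origin at bench height under the table's middle, z up. Two like upright rubber drums, 180 mm apart, each topped by a steel washer (48 mm across, bevelled, up to 167 mm above the bench) and a wing nut. The spindles are locked: they do not turn.
- drum_a: One drum, fixed, at one or other spindle. Origin: centre of its bottom flange's upper face (59 mm across), 106 mm above the bench; the sleeve's lower edge sits here when home. The drum is 108 to 161 mm above the bench: six rubber segments with round tops, spread to 59 mm across by the tight nut so that they block the sleeve, 52 mm half a turn slack; three soft sprung lips between, 56 mm across.
- bar_a (a point): Middle of the bar of this drum's wing nut, on the spindle axis, 184 mm above the bench. The wings form one straight steel bar 42 mm long (along this point's x), 12 mm thick (y), 20 mm tall (174 to 194 mm above the bench), over a hub 27 mm across, 7 mm high. It turns with the nut; a half turn looks the same.
- nut_a (a joint): Wing nut's angle in rad, anticlockwise from above positive; within 0.08 of 0 as found (tight). Doing it up further takes 0.6 to 0.9 N m against the rubber, slackening 0.2 to 0.4 N m. It stays where left, rises under 1 mm; a retaining ring stops it 4.2 rad slack. Turned 0.35 rad the tightening way, it spoils the drum.
- rim_a (a point): Outer face of one rubber segment of this drum, at half its height: 29.7 mm from the spindle axis with the nut as found, moving inwards as the nut is slackened and outwards if it is done up (1.1 mm per rad). Spread 0.4 mm beyond that, the drum is spoilt.
- drum_b: The other drum, fixed, at the other spindle. Origin: centre of its bottom flange's upper face (59 mm across), 106 mm above the bench; the sleeve's lower edge sits here when home. The drum is like that of drum_a but for the hand of its thread: one of the two nuts has a left-hand thread, the other a right-hand one.
- bar_b (a point): Middle of the bar of this drum's wing nut, on the spindle axis, 184 mm above the bench. Same shape as at bar_a: 42 mm along x, 12 mm thick, 20 mm tall.
- nut_b (a joint): Wing nut's angle in rad, anticlockwise from above positive; within 0.08 of 0 as found (tight). Feels the same as nut_a, but is of the other hand.
- rim_b (a point): Outer face of one rubber segment of this drum, at half its height: 29.7 mm from the spindle axis with the nut as found, moving inwards as the nut is slackened and outwards if it is done up (1.1 mm per rad). Spread 0.4 mm beyond that, the drum is spoilt.
- sleeve: New sanding sleeve: stiff brown abrasive tube 60 mm outside, 55 mm inside, 60 mm tall, about 45 g, standing upright on the bench left of the sander. Origin: centre of its lower edge, z along the tube. Slides on a slack drum with a light drag of 2 to 5 N, so it must be pushed down; home, its top is level with the washer's top. Pressing it on with over 30 N crushes its edge.
- big_sleeve: Bystander: larger sanding sleeve 78 mm outside, 75 mm tall, standing upright; origin at the centre of its lower edge. It does not fit these drums.
- glue: Bystander: white glue bottle, 60 mm across, 170 mm tall; origin at the centre of its base.
- cork_block: Bystander: cork sanding block 110 x 65 x 38 mm; origin at the centre of its underside.
- offcut: Bystander: L-shaped plywood offcut about 90 x 70 mm, 12 mm thick; origin at its underside, near the middle.

How it is judged (in metres and radians):
On the way, in this order (a step that is already met when the one before it is completed fails the run):
1. the nut that slackens clockwise (left-hand thread) is slackened by about half a turn (value of joint any of nut_a, nut_b below -2.4 rad), for 0.2 s.
2. the new sleeve has been brought over that drum and started onto it (((value of joint nut_a below -2.2 rad and horizontal distance between sleeve and drum_a below 0.006 m and z of sleeve in the frame of drum_a below 0.045 m) or (value of joint nut_b below -2.2 rad and horizontal distance between sleeve and drum_b below 0.006 m and z of sleeve in the frame of drum_b below 0.045 m))), for 0.1 s.
At the end, for the whole second after the job is handed in: The left-hand nut is slack: turned clockwise by 2.4 rad on the way, still by 2.2 at the end; the other nut is within 0.3 rad of tight. The sleeve rests on the left-hand drum, fully home: its lower edge within 4 mm of the flange's upper face and centre, tilted under 3.5 degrees (((value of joint nut_a below -2.2 rad and distance between sleeve and drum_a below 0.004 m) or (value of joint nut_b below -2.2 rad and distance between sleeve and drum_b below 0.004 m)) and angle between sleeve's own z axis and vertical below 0.06 rad and linear speed of sleeve below 0.02 m/s and value of joint each of nut_a, nut_b below 0.3 rad); the robot touches nothing.
It fails at once if a nut is done up tighter (by more than about 0.3 rad), so that its rubber drum is overspread (x of rim_a in the frame of drum_a above 0.03008 m or x of rim_b in the frame of drum_b above 0.03008 m).
It fails at once if the right-hand nut is undone (turned anticlockwise by more than 0.6 rad) (value of joint any of nut_a, nut_b above 0.6 rad).
It fails at once if the sleeve is forced: pressed on a drum with more than 30 N (45 N with the squeeze of the lips) (contact force between sleeve and drum_a above 45 N or contact force between sleeve and drum_b above 45 N).
It fails at once if a bystander is shifted by more than 30 mm (distance of any of big_sleeve, glue, cork_block, offcut from where it was at the start of the episode above 0.03 m).
It also fails if it takes over 72 s, if anything falls off the work surface, if the arm or the gripper's body presses on something with over 40 N, if the wrist force passes 120 N, or if a joint passes its speed limit or range.

## Working session

There is one attempt and no reset: what is moved stays moved. The work goes in short steps, Python scripts to look and compute and a shell command to move; the robot and the scene stay as the last step left them, time stands still between calls to the robot, and variables do not carry over. Pictures are saved under pics/ and viewed, at most 10 in all, crops included, and the job is handed in when it is done.

```bash
mkdir -p pics; ls; cat > h.py <<'E'
import numpy as np, cv2
from scipy.spatial.transform import Rotation as R
from cell import bot
def cap(n):
    return bot.capture(n)
def cloud(c):
    z=c["range_z"]; h,w=z.shape
    v,u=np.mgrid[:h,:w]
    p=np.stack([(u-c["cx"])/c["fx"]*z,-(v-c["cy"])/c["fy"]*z,-z],-1)
    a=np.array(c["attitude"]); Rm=R.from_quat(a).as_matrix() if a.size==4 else a
    q=p@Rm.T+np.array(c["origin"]); q[z==0]=np.nan
    return q
def save(c,n,crop=None,s=1):
    f=c["frame"][...,::-1]
    if crop: f=f[crop[1]:crop[3],crop[0]:crop[2]]
    cv2.imwrite(n,cv2.resize(f,None,fx=s,fy=s,interpolation=cv2.INTER_CUBIC))
E
python3 - <<'E'
from h import *
for n in("scene","side"):
    c=cap(n); save(c,f"pics/{n}.png",s=1.5); np.save(n+".npy",cloud(c)); print(n,c["origin"],c["attitude"],{k:c[k] for k in c if k not in("frame","range_z")})
print(bot.read_state())
E
```

```text
pics
scene [1138.64431435  347.34510016 1077.12944682] [0.16836951 0.23798208 0.77688051 0.55809758] {'fx': 375.5563581945276, 'fy': 375.5563581945276, 'cx': 253.42905948850682, 'cy': 189.0677896157728, 'origin': array([1138.64431435,  347.34510016, 1077.12944682]), 'attitude': array([0.16836951, 0.23798208, 0.77688051, 0.55809758])}
side [ 212.39954598 1133.47061218  779.63897504] [-0.07304984  0.489       0.85685518 -0.14608871] {'fx': 454.12019625694114, 'fy': 454.12019625694114, 'cx': 246.9840040425982, 'cy': 185.90245574948946, 'origin': array([ 212.39954598, 1133.47061218,  779.63897504]), 'attitude': array([-0.07304984,  0.489     ,  0.85685518, -0.14608871])}
{'t': 0.1, 'joints': array([-1.43461465e+00,  2.59140903e-01,  2.08096666e-02,  1.33368231e+00,
        2.35144873e-05,  1.41820624e+00]), 'joint_velocities': array([-1.64193561e-04, -1.19930287e-03,  1.13370754e-03, -3.88081643e-05,
       -1.05736050e-03, -1.18395466e-03]), 'tau': array([ 5.14872896e-03, -5.56692910e+01,  3.45071125e+01,  1.16554686e-02,
       -1.84396672e-04,  9.54185765e-06]), 'ee_pos': array([ 156.59861891, -526.96842039,  230.71287902]), 'tcp_rot': array([ 9.89594272e-01,  1.43884698e-01,  1.67499528e-05, -6.08493282e-04]), 'wrist_force': array([-0.42277918, -0.50284432,  0.7992432 ]), 'torque': array([-0.0328948 ,  0.03047806, -0.01955133]), 'grip_force': 0.0, 'width': 1.002850481516233}
```

View pics/scene.png

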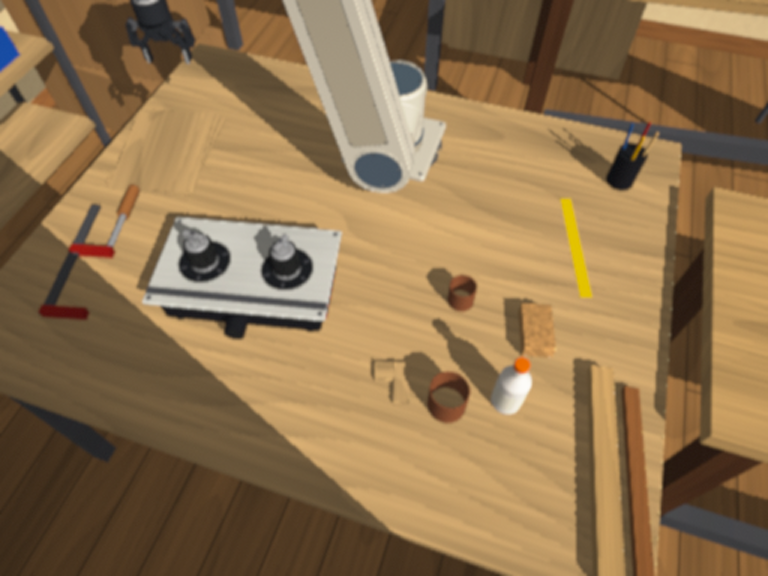

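View pics/side.png

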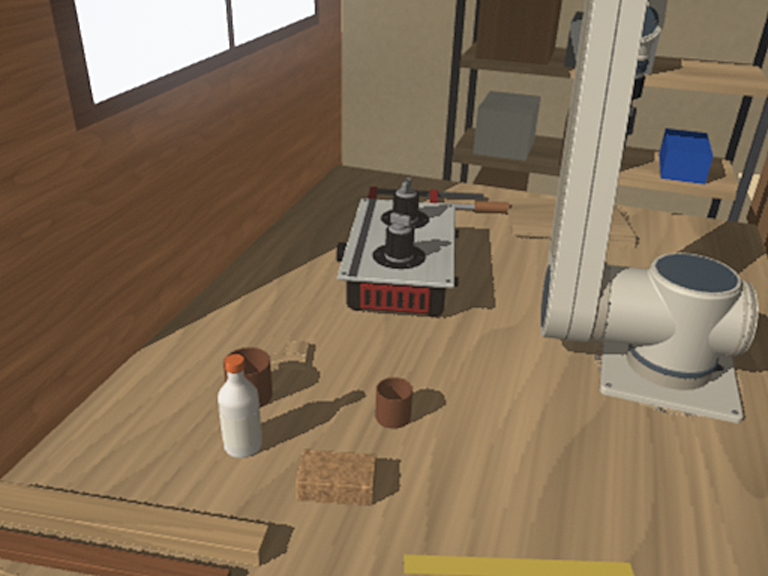

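The scene view shows wing nuts at about (196,242) and (283,247), and the small sleeve at (461,292). The big sleeve is at (449,397), the glue bottle at (512,388) and the cork block at (538,330). Next I'll measure positions from the depth data.

```bash
python3 - <<'E'
from h import *
for n in("scene","side"):
    q=np.load(n+".npy"); 
    if n=="scene": boxes={"L":(175,215,205,290),"R":(115,215,155,290),"sl":(290,175,325,215)}
    else: boxes={"L":(240,130,295,185),"R":(245,110,300,150),"sl":(240,245,285,295)}
    for k,(a,b,c,d) in boxes.items():
        p=q[b:d,a:c].reshape(-1,3); p=p[~np.isnan(p[:,0])]
        zs=((173,200),(140,160)) if k!="sl" else ((56,66),(10,50))
        for lo,hi in zs:
            m=p[(p[:,2]>lo)&(p[:,2]<hi)]
            if len(m)<4: continue
            (cx,cy),(w,h),an=cv2.minAreaRect(m[:,:2].astype(np.float32))
            print(n,k,lo,len(m),"rect",np.round([cx,cy,w,h,an],1),"min",m.min(0).round(),"max",m.max(0).round())
            # circle fit
            A=np.c_[2*m[:,:2],np.ones(len(m))]; s=np.linalg.lstsq(A,(m[:,:2]**2).sum(1),rcond=None)[0]
            print("   circ",s[:2].round(1),np.sqrt(s[2]+s[0]**2+s[1]**2).round(1))
    p=q.reshape(-1,3); t=p[(abs(p[:,2]-100)<4)&(p[:,1]<0)&(p[:,0]>250)]
    print("table",cv2.minAreaRect(t[:,:2].astype(np.float32)))
E
```

```text
scene sl 56 60 rect [443.4 296.6  58.5  55.6  12.7] min [413. 268.  56.] max [473. 325.  65.]
   circ [442.9 296.6] 28.4
scene sl 10 216 rect [442.5 297.7  57.4  61.5  78.2] min [412. 267.  11.] max [473. 326.  50.]
   circ [443.  296.9] 28.7
table ((566.7783203125, -159.76876831054688), (233.21185302734375, 372.961669921875), 11.934828758239746)
side L 173 104 rect [548.  -59.9  26.8  42.5  83.6] min [527. -75. 173.] max [568. -46. 198.]
   circ [546.3 -64.9] 13.1
side L 140 219 rect [ 561.8 -134.9   58.   213.8   13.1] min [ 517. -245.  140.] max [614. -30. 160.]
   circ [ 565.3 -132.1] 91.5
side R 173 152 rect [ 570.1 -153.8   39.8  215.3   14.7] min [ 527. -262.  173.] max [593. -53. 198.]
   circ [ 528.4 -155.8] 96.9
side R 140 97 rect [ 582.  -223.1   58.    32.2   14. ] min [ 557. -245.  141.] max [ 614. -206.  160.]
   circ [ 584.9 -237.2] 25.4
side sl 56 104 rect [444.7 299.2  59.4  62.4  28.5] min [414. 267.  56.] max [474. 330.  64.]
   circ [443.6 299.6] 28.8
side sl 10 485 rect [442.5 299.3  56.7  62.4   4.6] min [414. 268.  10.] max [472. 331.  50.]
   circ [443.7 299.9] 28.6
table ((912.7005615234375, -986.1116943359375), (977.9345092773438, 1975.282470703125), 0.21206121146678925)
```

```bash
python3 - <<'E'
from h import *
for n in("scene","side"):
    p=np.load(n+".npy").reshape(-1,3); p=p[~np.isnan(p[:,0])]
    near=p[(p[:,0]>450)&(p[:,0]<700)&(p[:,1]<50)&(p[:,1]>-370)]
    t=near[abs(near[:,2]-100)<5]; print(n,"table",cv2.minAreaRect(t[:,:2].astype(np.float32)), np.median(t[:,2]))
    for c0 in((548,-72),(585,-248)):
        d=near[np.hypot(*(near[:,:2]-c0).T)<40]
        w=d[(d[:,2]>176)&(d[:,2]<202)]
        print(" bar",len(w),cv2.minAreaRect(w[:,:2].astype(np.float32)) if len(w) else 0, w[:,2].max(),w[:,:2].mean(0))
        w=d[(d[:,2]>112)&(d[:,2]<155)]
        from scipy.optimize import least_squares
        f=least_squares(lambda s:np.hypot(w[:,0]-s[0],w[:,1]-s[1])-29.5,c0,loss="soft_l1"); print(" drum",len(w),f.x.round(1),f.cost)
    d=p[(np.hypot(p[:,0]-443,p[:,1]-298)<45)&(p[:,2]>8)&(p[:,2]<62)]
    print(" sleeve",d[:,2].max())
E
```

```text
scene table ((566.14990234375, -155.32052612304688), (232.1933135986328, 381.7792663574219), 11.577177047729492) 101.50888723834572
 bar 87 ((546.4095458984375, -64.07069396972656), (18.711544036865234, 43.5865364074707), 80.24321746826172) 199.35008973034292 [548.42938348 -64.84436743]
 drum 151 [545. -68.] 80.78274685511883
 bar 88 ((586.4179077148438, -240.55592346191406), (41.79487228393555, 18.096494674682617), 84.84183502197266) 197.7856536086557 [ 587.410974   -239.92476283]
 drum 166 [ 583.6 -243.8] 129.65235206204295
 sleeve 61.901431642206035
side table ((567.3652954101562, -154.7582244873047), (229.02658081054688, 393.0490417480469), 12.314586639404297) 99.80405134137209
 bar 94 ((548.0384521484375, -59.94821548461914), (26.835613250732422, 42.519630432128906), 83.56807708740234) 197.70452759708644 [546.56314843 -60.88669392]
 drum 236 [547.6 -66.6] 271.1100647605274
 bar 47 ((584.0624389648438, -239.1363525390625), (45.19463348388672, 13.1400728225708), 81.26715850830078) 196.45007623322783 [ 584.04841172 -234.15754834]
 drum 159 [ 586.4 -242.2] 194.37946820611222
 sleeve 61.9321092686439
```

```bash
python3 -m inch '[{"delta_pos":[40,47,60],"delta_rot":[0,0,10],"jaw":60},{"delta_pos":[80,94,80],"delta_rot":[0,0,20],"jaw":60},{"delta_pos":[120,141,80],"delta_rot":[0,0,30],"jaw":50},{"delta_pos":[160,188,80],"delta_rot":[0,0,40],"jaw":45},{"delta_pos":[200,235,80],"delta_rot":[0,0,50],"jaw":45},{"delta_pos":[240,282,80],"delta_rot":[0,0,60],"jaw":45},{"delta_pos":[280,329,80],"delta_rot":[0,0,70],"jaw":45},{"delta_pos":[320,376,80],"delta_rot":[0,0,80],"jaw":45},{"delta_pos":[355,420,80],"delta_rot":[0,0,90],"jaw":45},{"delta_pos":[391,461,80],"delta_rot":[0,0,100],"jaw":45}]' && python3 -m inch '[{"delta_pos":[0,0,0],"delta_rot":[0,0,10],"jaw":45},{"delta_pos":[0,0,0],"delta_rot":[0,0,20],"jaw":45},{"delta_pos":[0,0,0],"delta_rot":[0,0,30],"jaw":45},{"delta_pos":[0,0,0],"delta_rot":[0,0,40],"jaw":45},{"delta_pos":[0,0,0],"delta_rot":[0,0,50],"jaw":45},{"delta_pos":[0,0,0],"delta_rot":[0,0,55],"jaw":45},{"delta_pos":[0,0,0],"delta_rot":[0,0,55],"jaw":45}]'
python3 - <<'E'
from h import *
c=cap("wrist"); save(c,"pics/w1.png",s=1.5); q=cloud(c); np.save("w1.npy",q)
s=bot.read_state(); print(s["joints"],s["ee_pos"],s["tcp_rot"],s["torque"],s["wrist_force"])
p=q.reshape(-1,3); p=p[~np.isnan(p[:,0])]
for c0 in((548,-66),(585,-242)):
    d=p[(np.hypot(*(p[:,:2]-c0).T)<40)]
    for lo,hi in((180,200),(155,170)):
        w=d[(d[:,2]>lo)&(d[:,2]<hi)]
        if len(w)>5: print(len(w),cv2.minAreaRect(w[:,:2].astype(np.float32)),np.median(w[:,2]))
E
```

```text
t: 1.35
ee_pos: [546.3, -66.9, 311.1]
tcp_rot: [0.523, 0.852, -0.0, -0.0]
wrist_force: [1.0, -1.2, 0.9]
width: 0.526
grip_force: 0.0
t: 2.22
ee_pos: [545.3, -68.8, 311.0]
tcp_rot: [0.074, 0.997, 0.0, -0.0]
wrist_force: [0.5, 0.3, 0.4]
width: 0.531
grip_force: 0.0
[-2.78294055e-01  2.49383302e-01  2.09258343e-01  1.53126423e+00
  8.61397823e-06 -1.28692639e-01] [545.28122918 -68.84351862 311.01405   ] [ 7.47309721e-02  9.97203687e-01  6.41247960e-05 -2.89446113e-04] [-0.00995213 -0.05030794 -0.01428872] [-0.10817715  0.07428273 -0.0505864 ]
538 ((543.9578857421875, -67.37202453613281), (11.193551063537598, 41.35741424560547), 81.66239929199219) 193.3315332685876
1598 ((543.50244140625, -66.8304443359375), (57.262325286865234, 57.30714416503906), 80.44792175292969) 164.4537858049196
656 ((582.4733276367188, -242.04185485839844), (42.023441314697266, 12.080700874328613), 88.3700180053711) 192.6459855454449
1465 ((582.3768920898438, -241.17161560058594), (58.65073776245117, 55.911537170410156), 19.343080520629883) 163.69573727050425
```

View pics/w1.png

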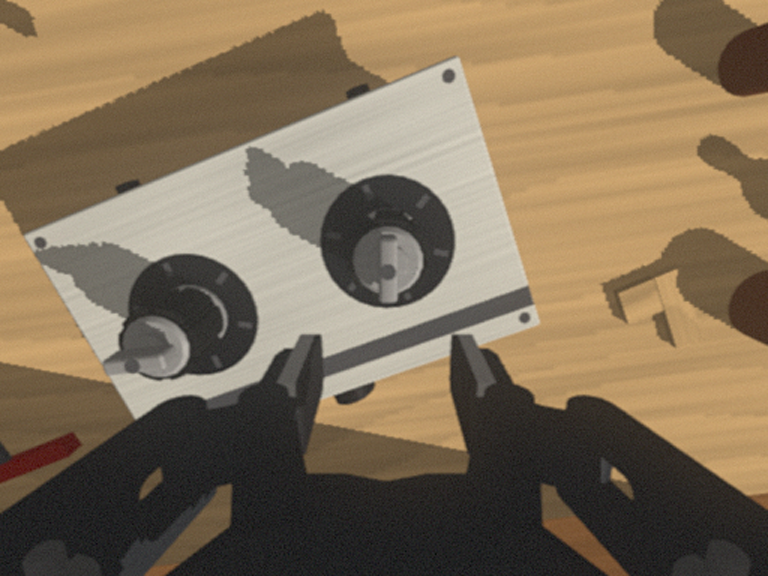

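The wrist view shows the left nut at (388,268), its bar square to the fingers, and the right nut at (150,350). I'll descend on the left one.

```bash
python3 -m inch '[{"delta_pos":[-1,2,-50],"delta_rot":[0,0,0],"jaw":34},{"delta_pos":[-1,2,-95],"delta_rot":[0,0,0],"jaw":34},{"delta_pos":[-1,2,-122],"delta_rot":[0,0,0],"jaw":34},{"delta_pos":[-1,2,-133],"delta_rot":[0,0,0],"jaw":34},{"delta_pos":[-1,2,-133],"delta_rot":[0,0,0],"jaw":34},{"delta_pos":[-1,2,-133],"delta_rot":[0,0,0],"jaw":0},{"delta_pos":[-1,2,-133],"delta_rot":[0,0,0],"jaw":0},{"delta_pos":[-1,2,-133],"delta_rot":[0,0,0],"jaw":0},{"delta_pos":[-1,2,-133],"delta_rot":[0,0,0],"jaw":0},{"delta_pos":[-1,2,-133],"delta_rot":[0,0,0],"jaw":0}]' 50
cat > st.py <<'E'
from h import *
s=bot.read_state(); r=R.from_quat(s["tcp_rot"]).as_matrix()
print("t",s["t"],"pos",s["ee_pos"].round(1),"yawclose",np.degrees(np.arctan2(r[1,1],r[0,1])).round(2),"F",s["wrist_force"].round(1),"M",s["torque"].round(3),"w",85.4*s["width"],"g",s["grip_force"].round(1),"j",s["joints"].round(3))
E
python3 st.py
```

```text
t: 3.52
ee_pos: [544.9, -67.6, 179.8]
tcp_rot: [0.074, 0.997, -0.001, 0.001]
wrist_force: [-0.9, -4.4, 6.5]
width: 0.123
grip_force: 52.7Traceback (most recent call last):
  File "st.py", line 3, in <module>
    print("t",s["t"],"pos",s["ee_pos"].round(1),"yawclose",np.degrees(np.arctan2(r[1,1],r[0,1])).round(2),"F",s["wrist_force"].round(1),"M",s["torque"].round(3),"w",85.4*s["width"],"g",s["grip_force"].round(1),"j",s["joints"].round(3))
                                                                                                                                                                                         ^^^^^^^^^^^^^^^^^^^^^
AttributeError: 'float' object has no attribute 'round'
```

```bash
sed -i 's/s\["grip_force"\].round(1)/s["grip_force"]/' st.py; python3 st.py; python3 -m inch '[{"delta_pos":[0,0,1.5],"delta_rot":[0,0,0],"jaw":0},{"delta_pos":[0,0,1.5],"delta_rot":[0,0,-1],"jaw":0},{"delta_pos":[0,0,1.5],"delta_rot":[0,0,-2],"jaw":0},{"delta_pos":[0,0,1.5],"delta_rot":[0,0,-2],"jaw":0}]'; python3 st.py; python3 -m inch '[{"delta_pos":[0,0,0],"delta_rot":[0,0,-1],"jaw":0},{"delta_pos":[0,0,0],"delta_rot":[0,0,-2],"jaw":0},{"delta_pos":[0,0,0],"delta_rot":[0,0,-2],"jaw":0}]'; python3 st.py
```

```text
t 3.525 pos [544.9 -67.6 179.8] yawclose 81.51 F [-0.9 -4.4  6.5] M [-0.871  0.28   0.137] w 10.533285899697615 g 52.68534958362579 j [-2.760e-01  2.750e-01 -8.800e-02  1.205e+00 -1.000e-03 -1.280e-01]
t: 4.03
ee_pos: [544.9, -67.6, 179.8]
tcp_rot: [0.091, 0.996, -0.001, 0.0]
wrist_force: [2.4, -5.6, -4.4]
width: 0.126
grip_force: 51.3
t 4.025 pos [544.9 -67.6 179.8] yawclose 79.52 F [ 2.4 -5.6 -4.4] M [-1.105 -0.526  0.274] w 10.73870842989389 g 51.30198776721954 j [-2.760e-01  2.760e-01 -8.600e-02  1.207e+00 -1.000e-03 -9.300e-02]
t: 4.4
ee_pos: [544.9, -67.6, 179.8]
tcp_rot: [0.109, 0.994, -0.001, 0.0]
wrist_force: [1.8, -5.8, -4.9]
width: 0.128
grip_force: 51.3
t 4.4 pos [544.9 -67.6 179.8] yawclose 77.52 F [ 1.8 -5.8 -4.9] M [-1.12  -0.532  0.288] w 10.942806028968825 g 51.30158543586731 j [-2.760e-01  2.760e-01 -8.600e-02  1.207e+00 -1.000e-03 -5.800e-02]
```

```bash
python3 -m inch '[{"delta_pos":[0,0,0],"delta_rot":[0,0,1],"jaw":0},{"delta_pos":[0,0,0],"delta_rot":[0,0,2],"jaw":0},{"delta_pos":[0,0,0],"delta_rot":[0,0,2.5],"jaw":0},{"delta_pos":[0,0,0],"delta_rot":[0,0,2.5],"jaw":0}]'; python3 st.py
```

```text
t: 4.9
ee_pos: [544.9, -67.6, 179.8]
tcp_rot: [0.088, 0.996, -0.001, 0.0]
wrist_force: [1.9, -4.8, -4.4]
width: 0.123
grip_force: 52.6
t 4.9 pos [544.9 -67.6 179.8] yawclose 79.95 F [ 1.9 -4.8 -4.4] M [-0.963 -0.501 -0.799] w 10.497693545919663 g 52.57660925388336 j [-2.760e-01  2.760e-01 -8.600e-02  1.207e+00 -1.000e-03 -1.000e-01]
```

Clockwise takes 0.28 N m and anticlockwise 0.80 N m, so the left nut slackens clockwise: it is the left-hand thread. I'll slacken it by about 162°.

```bash
python3 -m inch '[{"delta_pos":[0,0,0],"delta_rot":[0,0,-8],"jaw":0},{"delta_pos":[0,0,0],"delta_rot":[0,0,-17],"jaw":0},{"delta_pos":[0,0,0],"delta_rot":[0,0,-26],"jaw":0},{"delta_pos":[0,0,0],"delta_rot":[0,0,-35],"jaw":0},{"delta_pos":[0,0,0],"delta_rot":[0,0,-44],"jaw":0},{"delta_pos":[0,0,0],"delta_rot":[0,0,-53],"jaw":0},{"delta_pos":[0,0,0],"delta_rot":[0,0,-62],"jaw":0},{"delta_pos":[0,0,0],"delta_rot":[0,0,-71],"jaw":0},{"delta_pos":[0,0,0],"delta_rot":[0,0,-80],"jaw":0},{"delta_pos":[0,0,0],"delta_rot":[0,0,-80],"jaw":0}]'; python3 st.py
```

```text
t: 6.15
ee_pos: [544.3, -68.2, 179.8]
tcp_rot: [0.708, 0.706, -0.001, 0.001]
wrist_force: [-1.6, -8.4, -2.7]
width: 0.125
grip_force: 51.4
t 6.15 pos [544.3 -68.2 179.8] yawclose -0.14 F [-1.6 -8.4 -2.7] M [-1.778  0.048 -0.068] w 10.699064294660351 g 51.39109432697296 j [-0.276  0.276 -0.087  1.208 -0.003  1.297]
```

```bash
python3 -m inch '[{"delta_pos":[0,0,0],"delta_rot":[0,0,-8],"jaw":0},{"delta_pos":[0,0,0],"delta_rot":[0,0,-17],"jaw":0},{"delta_pos":[0,0,0],"delta_rot":[0,0,-26],"jaw":0},{"delta_pos":[0,0,0],"delta_rot":[0,0,-35],"jaw":0},{"delta_pos":[0,0,0],"delta_rot":[0,0,-44],"jaw":0},{"delta_pos":[0,0,0],"delta_rot":[0,0,-53],"jaw":0},{"delta_pos":[0,0,0],"delta_rot":[0,0,-62],"jaw":0},{"delta_pos":[0,0,0],"delta_rot":[0,0,-71],"jaw":0},{"delta_pos":[0,0,0],"delta_rot":[0,0,-80],"jaw":0},{"delta_pos":[0,0,0],"delta_rot":[0,0,-84],"jaw":0}]'; python3 st.py;  python3 -m inch '[{"delta_pos":[0,0,0],"delta_rot":[0,0,0],"jaw":0},{"delta_pos":[0,0,0],"delta_rot":[0,0,0],"jaw":0},{"delta_pos":[0,0,0],"delta_rot":[0,0,0],"jaw":40},{"delta_pos":[0,0,0],"delta_rot":[0,0,0],"jaw":40},{"delta_pos":[0,0,0],"delta_rot":[0,0,0],"jaw":40},{"delta_pos":[0,0,60],"delta_rot":[0,0,0],"jaw":40},{"delta_pos":[0,0,120],"delta_rot":[0,0,0],"jaw":40},{"delta_pos":[0,0,130],"delta_rot":[0,0,0],"jaw":40},{"delta_pos":[0,0,130],"delta_rot":[0,0,0],"jaw":40}]'
python3 - <<'E'
from h import *
c=cap("wrist"); save(c,"pics/w2.png",s=1.5); q=cloud(c)
p=q.reshape(-1,3); p=p[~np.isnan(p[:,0])]
for c0 in((544,-67),(582,-242)):
    d=p[(np.hypot(*(p[:,:2]-c0).T)<40)]
    for lo,hi in((183,200),(155,172)):
        w=d[(d[:,2]>lo)&(d[:,2]<hi)]
        if len(w)>5: print(len(w),cv2.minAreaRect(w[:,:2].astype(np.float32)),np.median(w[:,2]))
E
python3 st.py
```

```text
t: 7.4
ee_pos: [543.7, -67.7, 179.8]
tcp_rot: [0.999, 0.051, -0.001, 0.001]
wrist_force: [-3.3, -6.8, -1.2]
width: 0.125
grip_force: 51.9
t 7.4 pos [543.7 -67.7 179.8] yawclose -84.16 F [-3.3 -6.8 -1.2] M [-1.373  0.778  0.514] w 10.70926534028255 g 51.913604736328125 j [-2.760e-01  2.760e-01 -8.700e-02  1.209e+00 -2.000e-03  2.764e+00]
t: 8.52
ee_pos: [544.6, -66.8, 310.0]
tcp_rot: [0.999, 0.053, 0.001, 0.0]
wrist_force: [-0.0, 0.3, -0.7]
width: 0.469
grip_force: 0.0
550 ((544.9412841796875, -67.24710083007812), (41.770591735839844, 11.274014472961426), 6.321194171905518) 193.1616041473648
1258 ((546.1326293945312, -67.480224609375), (51.86423110961914, 52.60129165649414), 5.370076656341553) 165.5857682441929
676 ((583.138671875, -242.9605255126953), (42.54761505126953, 12.214298248291016), 89.14871215820312) 193.18489755537533
1846 ((583.448486328125, -242.33541870117188), (57.4289665222168, 57.81035614013672), 83.3465576171875) 164.09142996037357
t 8.575 pos [544.2 -66.7 308.8] yawclose -83.95 F [ 0.2 -0.3 -0.9] M [ 0.01   0.049 -0.02 ] w 39.8593916447778 g 0.0 j [-0.275  0.247  0.201  1.525  0.     2.761]
```

View pics/w2.png

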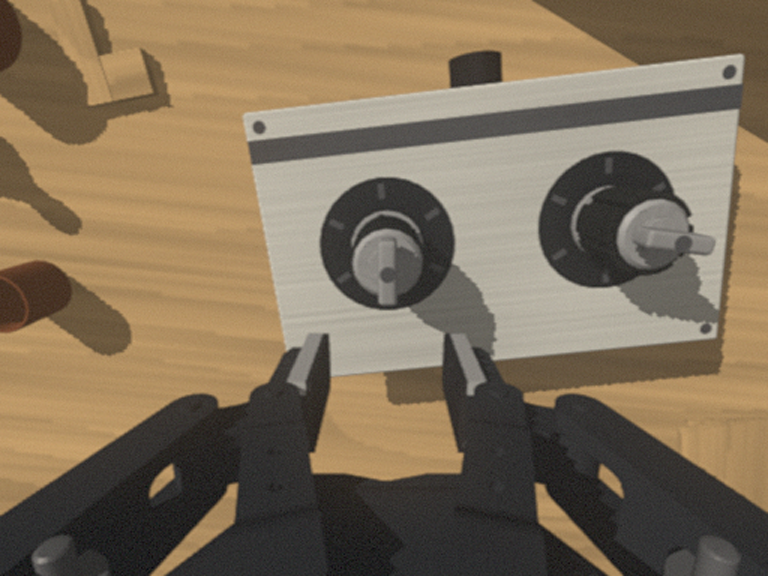

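The left bar is at (388,268) and its drum has clearly shrunk. It has turned about 165° (2.89 rad), and the right bar is unchanged. Next is the sleeve.

```bash
python3 -m inch '[{"delta_pos":[-14,50,0],"delta_rot":[0,0,10],"jaw":84},{"delta_pos":[-28,100,0],"delta_rot":[0,0,20],"jaw":84},{"delta_pos":[-42,150,0],"delta_rot":[0,0,30],"jaw":84},{"delta_pos":[-56,200,0],"delta_rot":[0,0,40],"jaw":84},{"delta_pos":[-70,250,-10],"delta_rot":[0,0,50],"jaw":84},{"delta_pos":[-84,300,-30],"delta_rot":[0,0,60],"jaw":84},{"delta_pos":[-95,340,-50],"delta_rot":[0,0,70],"jaw":84},{"delta_pos":[-101,365,-50],"delta_rot":[0,0,80],"jaw":84},{"delta_pos":[-101,365,-50],"delta_rot":[0,0,84],"jaw":84},{"delta_pos":[-101,365,-50],"delta_rot":[0,0,84],"jaw":84}]'
cat > sl.py <<'E'
from h import *
import sys
c=cap("wrist"); save(c,sys.argv[1],s=1.5); q=cloud(c)
p=q.reshape(-1,3); p=p[~np.isnan(p[:,0])]
d=p[(np.hypot(p[:,0]-443,p[:,1]-298)<45)]
w=d[(d[:,2]>56)&(d[:,2]<66)]; print(len(w),cv2.minEnclosingCircle(w[:,:2].astype(np.float32)),cv2.minAreaRect(w[:,:2].astype(np.float32)),np.median(w[:,2]))
o=p[(p[:,2]>25)&(p[:,2]<80)&(np.hypot(p[:,0]-443,p[:,1]-298)<130)&(np.hypot(p[:,0]-443,p[:,1]-298)>40)]
print(len(o),o.min(0) if len(o) else 0,o.max(0) if len(o) else 0)
E
python3 sl.py pics/w3.png; python3 st.py
```

```text
t: 9.82
ee_pos: [442.6, 298.2, 258.0]
tcp_rot: [0.707, 0.707, -0.001, -0.001]
wrist_force: [-0.4, -0.3, -0.4]
width: 0.982
grip_force: 0.0
349 ((441.6106872558594, 297.5997619628906), 29.83189582824707) ((441.61553955078125, 297.593017578125), (58.90974044799805, 58.860694885253906), 19.80851936340332) 59.272775287651086
29 [430.04577978 425.74273788  25.26174163] [440.83198112 427.91451394  39.92882352]
t 9.875 pos [442.8 298.  258.4] yawclose -0.04 F [ 0.5 -0.2  0.2] M [ 0.009 -0.053 -0.011] w 83.89860461574611 g 0.0 j [0.435 0.226 0.046 1.393 0.    2.006]
```

View pics/w3.png

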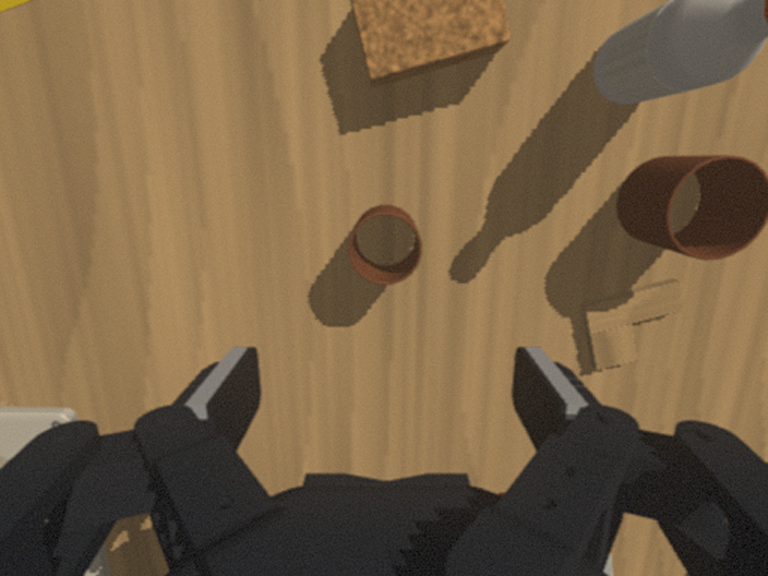

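The sleeve is at (385,245) in this view, with nothing near it along the closing line; the cork block is well above it at (440,40).

```bash
python3 -m inch '[{"delta_pos":[-1,-1,-60],"delta_rot":[0,0,0],"jaw":84},{"delta_pos":[-1,-1,-120],"delta_rot":[0,0,0],"jaw":84},{"delta_pos":[-1,-1,-175],"delta_rot":[0,0,0],"jaw":84},{"delta_pos":[-1,-1,-215],"delta_rot":[0,0,0],"jaw":84},{"delta_pos":[-1,-1,-233],"delta_rot":[0,0,0],"jaw":84},{"delta_pos":[-1,-1,-233],"delta_rot":[0,0,0],"jaw":84},{"delta_pos":[-1,-1,-233],"delta_rot":[0,0,0],"jaw":84}]' 25; python3 st.py
```

```text
t: 10.75
ee_pos: [442.8, 297.0, 27.4]
tcp_rot: [0.707, 0.707, 0.0, 0.0]
wrist_force: [0.8, 0.5, -0.5]
width: 0.983
grip_force: 0.0
t 10.75 pos [442.8 297.   27.4] yawclose -0.02 F [ 0.8  0.5 -0.5] M [ 0.003  0.041 -0.025] w 83.95567404304515 g 0.0 j [ 0.433  0.373 -0.37   0.826 -0.     2.005]
```

```bash
python3 -m inch '[{"delta_pos":[-1,0,-2],"delta_rot":[0,0,0],"jaw":84},{"delta_pos":[-1,0,-2],"delta_rot":[0,0,0],"jaw":50},{"delta_pos":[-1,0,-2],"delta_rot":[0,0,0],"jaw":50},{"delta_pos":[-1,0,-2],"delta_rot":[0,0,0],"jaw":50},{"delta_pos":[-1,0,-2],"delta_rot":[0,0,0],"jaw":50},{"delta_pos":[-1,0,-2],"delta_rot":[0,0,0],"jaw":50}]' 25; python3 st.py; python3 -m inch '[{"delta_pos":[0,0,60],"delta_rot":[0,0,0],"jaw":50},{"delta_pos":[0,0,120],"delta_rot":[0,0,0],"jaw":50},{"delta_pos":[0,0,180],"delta_rot":[0,0,0],"jaw":50},{"delta_pos":[0,0,240],"delta_rot":[0,0,0],"jaw":50},{"delta_pos":[0,0,240],"delta_rot":[0,0,0],"jaw":50},{"delta_pos":[0,0,240],"delta_rot":[0,0,0],"jaw":50}]'
python3 st.py; python3 - <<'E'
from h import *
c=cap("wrist"); save(c,"pics/w4.png",s=1.5)
np.save("w4.npy",cloud(c))
E
```

```text
t: 11.5
ee_pos: [441.6, 297.3, 25.5]
tcp_rot: [0.707, 0.707, 0.0, 0.0]
wrist_force: [-1.0, -1.1, 5.7]
width: 0.698
grip_force: 26.3
t 11.5 pos [441.6 297.3  25.5] yawclose 0.05 F [-1.  -1.1  5.7] M [-0.139  0.262 -0.022] w 59.61384978847785 g 26.309884004294872 j [ 0.435  0.374 -0.375  0.82  -0.     2.005]
t: 12.25
ee_pos: [441.2, 297.1, 264.5]
tcp_rot: [0.707, 0.707, -0.0, -0.0]
wrist_force: [-1.4, 1.3, -1.5]
width: 0.694
grip_force: 27.7
t 12.25 pos [441.2 297.1 264.5] yawclose 0.05 F [-1.4  1.3 -1.5] M [-0.005 -0.013  0.002] w 59.29605143546982 g 27.734954534098506 j [0.435 0.22  0.053 1.404 0.    2.005]
```

View pics/w4.png

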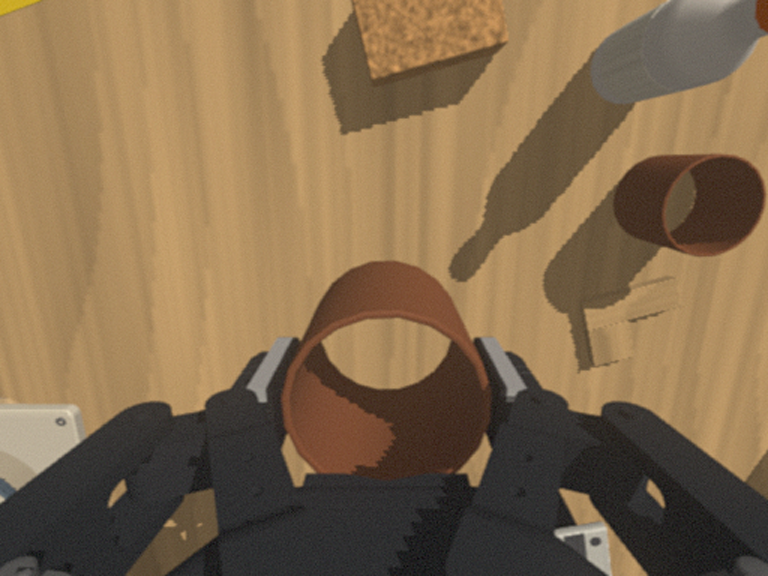

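The sleeve is held between the pads, with its rim centred at (388,395). I'll measure its offset and tilt.

```bash
python3 - <<'E'
from h import *
from scipy.optimize import least_squares
q=np.load("w4.npy"); 
sub=q[170:260,195:325].reshape(-1,3)
# outer wall (front face), image rows above the rim
p=sub[~np.isnan(sub[:,0])]
p=p[(p[:,1]>300)&(np.hypot(p[:,0]-441.2,p[:,1]-297.1)<36)&(np.hypot(p[:,0]-441.2,p[:,1]-297.1)>25)&(p[:,2]>236)&(p[:,2]<302)]
out=p[np.hypot(p[:,0]-441.2,p[:,1]-297.1)>28.7]
f=least_squares(lambda s:np.hypot(out[:,0]-s[0]-s[2]*(out[:,2]-270)/100,out[:,1]-s[1]-s[3]*(out[:,2]-270)/100)-30,[441,297,0,0],loss="soft_l1")
print(len(p),len(out),f.x.round(2),f.cost, out[:,2].min(),out[:,2].max(), (f.fun**2).mean()**.5)
z=q.reshape(-1,3); z=z[~np.isnan(z[:,0])]; r=np.hypot(z[:,0]-441.2,z[:,1]-297.1)
t=z[(r<36)&(z[:,2]>292)&(z[:,2]<303)]; print(len(t),cv2.minAreaRect(t[:,:2].astype(np.float32)),np.percentile(t[:,2],[5,50,95]))
b=z[(r<36)&(z[:,2]>230)&(z[:,2]<246)];print("bottom",b[:,2].min())
E
```

```text
4216 3649 [ 4.4161e+02  2.9686e+02 -4.0000e-01 -4.2000e-01] 338.96445631205063 237.84845779745518 300.0490002691811 0.541182407966784
3923 ((442.7718811035156, 298.48175048828125), (64.11578369140625, 59.432682037353516), 37.267730712890625) [292.54706832 297.77426448 300.6677558 ]
bottom 237.84845779745518
```

```bash
python3 -m inch '[{"delta_pos":[10,-36,0],"delta_rot":[0,0,0],"jaw":50},{"delta_pos":[24,-84,0],"delta_rot":[0,0,0],"jaw":50},{"delta_pos":[38,-134,0],"delta_rot":[0,0,0],"jaw":50},{"delta_pos":[52,-184,0],"delta_rot":[0,0,0],"jaw":50},{"delta_pos":[66,-234,0],"delta_rot":[0,0,0],"jaw":50},{"delta_pos":[80,-284,0],"delta_rot":[0,0,0],"jaw":50},{"delta_pos":[93,-330,0],"delta_rot":[0,0,0],"jaw":50},{"delta_pos":[103,-364,0],"delta_rot":[0,0,0],"jaw":50},{"delta_pos":[103,-364,0],"delta_rot":[0,0,0],"jaw":50},{"delta_pos":[103,-364,0],"delta_rot":[0,0,0],"jaw":50}]'; python3 st.py
```

```text
t: 13.55
ee_pos: [543.8, -66.4, 263.7]
tcp_rot: [0.707, 0.707, -0.0, -0.001]
wrist_force: [-0.2, 0.6, 0.4]
width: 0.697
grip_force: 27.7
t 13.55 pos [543.8 -66.4 263.7] yawclose 0.03 F [-0.2  0.6  0.4] M [0.029 0.028 0.041] w 59.56053174341804 g 27.724082758650184 j [-0.275  0.25   0.091  1.414  0.     1.296]
```

```bash
python3 -m inch '[{"delta_pos":[0.4,-0.8,-15],"delta_rot":[0,0,0],"jaw":50},{"delta_pos":[0.4,-0.8,-35],"delta_rot":[0,0,0],"jaw":50},{"delta_pos":[0.4,-0.8,-55],"delta_rot":[0,0,0],"jaw":50},{"delta_pos":[0.4,-0.8,-66],"delta_rot":[0,0,0],"jaw":50},{"delta_pos":[0.4,-0.8,-66],"delta_rot":[0,0,0],"jaw":50},{"delta_pos":[0.4,-0.8,-66],"delta_rot":[0,0,0],"jaw":50}]'; python3 st.py
python3 - <<'E'
from h import *
c=cap("side"); save(c,"pics/s2.png",(225,90,325,190),5)
E
```

```text
t: 14.3
ee_pos: [545.0, -67.5, 199.3]
tcp_rot: [0.707, 0.708, 0.0, 0.0]
wrist_force: [-0.7, 0.1, 0.2]
width: 0.694
grip_force: 27.7
t 14.3 pos [545.  -67.5 199.3] yawclose 0.07 F [-0.7  0.1  0.2] M [ 0.011 -0.019 -0.02 ] w 59.30812640095535 g 27.727457704022527 j [-0.276  0.268 -0.048  1.255  0.     1.294]
```

View pics/s2.png

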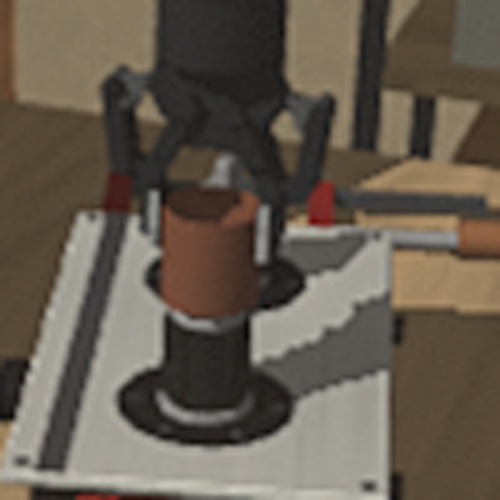

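The side crop shows the sleeve (208,250) centred over the drum (208,360), just above the washer. I'll go down slowly.

```bash
python3 -m inch '[{"delta_pos":[-0.6,0.2,-3],"delta_rot":[0,0,0],"jaw":50},{"delta_pos":[-0.6,0.2,-6],"delta_rot":[0,0,0],"jaw":50},{"delta_pos":[-0.6,0.2,-9],"delta_rot":[0,0,0],"jaw":50},{"delta_pos":[-0.6,0.2,-12],"delta_rot":[0,0,0],"jaw":50}]'; python3 st.py
```

```text
t: 14.85
ee_pos: [544.1, -67.5, 186.5]
tcp_rot: [0.707, 0.707, -0.0, -0.0]
wrist_force: [0.0, 0.2, -1.2]
width: 0.688
grip_force: 27.7
t 14.85 pos [544.1 -67.5 186.5] yawclose 0.04 F [ 0.   0.2 -1.2] M [-0.046 -0.002  0.012] w 58.781741963844574 g 27.727614669129252 j [-0.276  0.272 -0.074  1.224  0.     1.294]
```

```bash
python3 -m inch '[{"delta_pos":[0,0,-2],"delta_rot":[0,0,0],"jaw":50},{"delta_pos":[0,0,-4],"delta_rot":[0,0,0],"jaw":50},{"delta_pos":[0,0,-6],"delta_rot":[0,0,0],"jaw":50},{"delta_pos":[0,0,-8],"delta_rot":[0,0,0],"jaw":50}]'; python3 st.py
```

```text
t: 15.35
ee_pos: [544.2, -67.4, 178.9]
tcp_rot: [0.707, 0.707, 0.0, 0.0]
wrist_force: [-2.1, 0.4, 2.3]
width: 0.692
grip_force: 27.9
t 15.35 pos [544.2 -67.4 178.9] yawclose 0.05 F [-2.1  0.4  2.3] M [0.316 0.179 0.006] w 59.130277454328514 g 27.93630707077682 j [-0.276  0.276 -0.089  1.205  0.     1.294]
```

```bash
python3 -m inch '[{"delta_pos":[0,0,-3],"delta_rot":[0,0,0],"jaw":50},{"delta_pos":[0,0,-6],"delta_rot":[0,0,0],"jaw":50},{"delta_pos":[0,0,-9],"delta_rot":[0,0,0],"jaw":50},{"delta_pos":[0,0,-12],"delta_rot":[0,0,0],"jaw":50},{"delta_pos":[0,0,-15],"delta_rot":[0,0,0],"jaw":50}]'; python3 st.py
```

```text
t: 15.98
ee_pos: [544.2, -67.4, 163.6]
tcp_rot: [0.707, 0.707, 0.0, -0.0]
wrist_force: [-0.2, 1.2, 2.7]
width: 0.696
grip_force: 27.9
t 15.975 pos [544.2 -67.4 163.6] yawclose 0.05 F [-0.2  1.2  2.7] M [ 0.321  0.21  -0.084] w 59.395848297396164 g 27.946329787373543 j [-0.276  0.284 -0.118  1.169  0.     1.294]
```

```bash
python3 -m inch '[{"delta_pos":[0,0,-3],"delta_rot":[0,0,0],"jaw":50},{"delta_pos":[0,0,-6],"delta_rot":[0,0,0],"jaw":50},{"delta_pos":[0,0,-9],"delta_rot":[0,0,0],"jaw":50},{"delta_pos":[0,0,-12],"delta_rot":[0,0,0],"jaw":50},{"delta_pos":[0,0,-15],"delta_rot":[0,0,0],"jaw":50},{"delta_pos":[0,0,-18],"delta_rot":[0,0,0],"jaw":50},{"delta_pos":[0,0,-21],"delta_rot":[0,0,0],"jaw":50},{"delta_pos":[0,0,-23],"delta_rot":[0,0,0],"jaw":50}]'; python3 st.py
```

```text
t: 16.98
ee_pos: [544.1, -67.4, 140.6]
tcp_rot: [0.707, 0.707, -0.0, -0.0]
wrist_force: [-0.3, 1.4, 2.8]
width: 0.696
grip_force: 28.0
t 16.975 pos [544.1 -67.4 140.6] yawclose 0.05 F [-0.3  1.4  2.8] M [ 0.308  0.155 -0.005] w 59.465713581835814 g 27.984543442726135 j [-0.276  0.298 -0.159  1.114  0.     1.294]
```

```bash
python3 -m inch '[{"delta_pos":[0,0,-2],"delta_rot":[0,0,0],"jaw":50},{"delta_pos":[0,0,-4],"delta_rot":[0,0,0],"jaw":50},{"delta_pos":[0,0,-6],"delta_rot":[0,0,0],"jaw":50},{"delta_pos":[0,0,-7.5],"delta_rot":[0,0,0],"jaw":50},{"delta_pos":[0,0,-8],"delta_rot":[0,0,0],"jaw":50}]'; python3 st.py; python3 -m inch '[{"delta_pos":[0,0,-0.5],"delta_rot":[0,0,0],"jaw":50},{"delta_pos":[0,0,-1],"delta_rot":[0,0,0],"jaw":50}]'
```

```text
t: 17.6
ee_pos: [544.1, -67.4, 132.7]
tcp_rot: [0.707, 0.707, -0.0, -0.0]
wrist_force: [-0.8, 2.1, 3.0]
width: 0.69
grip_force: 28.0
t 17.6 pos [544.1 -67.4 132.7] yawclose 0.05 F [-0.8  2.1  3. ] M [ 0.351  0.162 -0.01 ] w 58.894044768909026 g 27.98114625737071 j [-0.276  0.303 -0.173  1.095  0.     1.294]
t: 17.85
ee_pos: [544.2, -67.4, 131.8]
tcp_rot: [0.707, 0.707, 0.0, 0.0]
wrist_force: [-1.0, 2.4, 3.2]
width: 0.696
grip_force: 28.0
```

```bash
python3 -m inch '[{"delta_pos":[0,0,-0.5],"delta_rot":[0,0,0],"jaw":50},{"delta_pos":[0,0,-1],"delta_rot":[0,0,0],"jaw":50}]'; python3 -m inch '[{"delta_pos":[0,0,-0.5],"delta_rot":[0,0,0],"jaw":50},{"delta_pos":[0,0,-0.5],"delta_rot":[0,0,0],"jaw":50}]'
```

```text
t: 18.1
ee_pos: [544.2, -67.4, 131.5]
tcp_rot: [0.707, 0.707, 0.0, 0.0]
wrist_force: [-4.6, 2.6, 13.7]
width: 0.692
grip_force: 28.7
t: 18.35
ee_pos: [544.2, -67.4, 131.5]
tcp_rot: [0.707, 0.707, 0.0, 0.001]
wrist_force: [-5.0, 3.0, 14.0]
width: 0.69
grip_force: 28.9
```

Home contact is felt at 14 N, at exactly the expected height. I'll release and retreat.

```bash
python3 -m inch '[{"delta_pos":[0,0,0.5],"delta_rot":[0,0,0],"jaw":84},{"delta_pos":[0,0,0.5],"delta_rot":[0,0,0],"jaw":84},{"delta_pos":[0,0,0.5],"delta_rot":[0,0,0],"jaw":84},{"delta_pos":[0,0,0.5],"delta_rot":[0,0,0],"jaw":84},{"delta_pos":[0,0,30],"delta_rot":[0,0,0],"jaw":84},{"delta_pos":[0,0,80],"delta_rot":[0,0,0],"jaw":84},{"delta_pos":[0,0,140],"delta_rot":[0,0,0],"jaw":84},{"delta_pos":[0,0,180],"delta_rot":[0,0,0],"jaw":84},{"delta_pos":[0,0,180],"delta_rot":[0,0,0],"jaw":84}]'
python3 - <<'E'
from h import *
c=cap("wrist"); save(c,"pics/w5.png",s=1.5); q=cloud(c)
p=q.reshape(-1,3); p=p[~np.isnan(p[:,0])]
for c0 in((544,-67),(582,-242)):
    d=p[(np.hypot(*(p[:,:2]-c0).T)<40)]
    for lo,hi in((183,200),(158,172)):
        w=d[(d[:,2]>lo)&(d[:,2]<hi)]
        print(len(w),cv2.minAreaRect(w[:,:2].astype(np.float32)),np.median(w[:,2]))
c=cap("side"); save(c,"pics/s3.png",(225,90,325,190),5)
E
python3 st.py
```

```text
t: 19.48
ee_pos: [545.1, -67.7, 313.3]
tcp_rot: [0.707, 0.707, 0.001, 0.002]
wrist_force: [-0.4, -0.4, 0.0]
width: 0.982
grip_force: 0.0
604 ((544.8099365234375, -67.12381744384766), (41.98506164550781, 12.315256118774414), 7.0029096603393555) 193.21139740683495
1650 ((544.6138916015625, -66.87141418457031), (58.91704559326172, 59.04664611816406), 76.56272888183594) 165.32925609941316
14 ((583.4637451171875, -222.40289306640625), (1.6665972471237183, 10.132213592529297), 87.68751525878906) 184.0186875145654
798 ((581.9003295898438, -229.90341186523438), (57.98524856567383, 33.39329528808594), 5.736222743988037) 163.76331554511353
t 19.575 pos [544.2 -67.5 309.9] yawclose 0.04 F [ 0.2  0.6 -0.3] M [-0.029  0.02   0.047] w 84.21312245326457 g 0.0 j [-0.276  0.247  0.203  1.527 -0.     1.294]
```

View pics/s3.png

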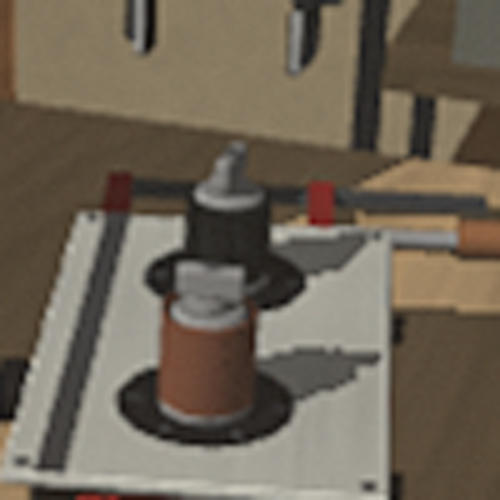

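View pics/w5.png

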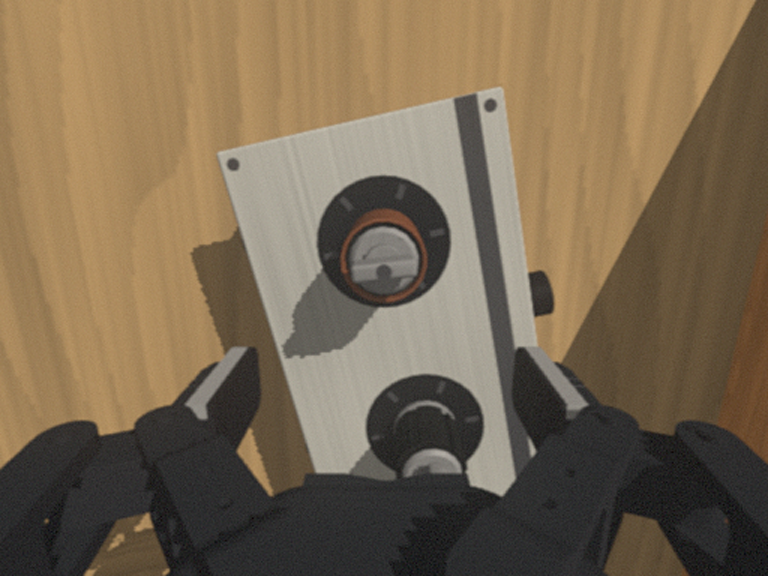

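The sleeve sits level and fully home: in the side crop at (208,360) its top is level with the washer and its lower edge is on the flange. The nut is still slack, with its bar at 7°.

```bash
python3 -c "
from cell import bot
print(bot.sign_off())"
```

```text
the job is handed in; nothing more can be done
None
```

The nut on the robot's left is the left-hand one: turning it took 0.28 N m clockwise against 0.80 N m anticlockwise. I slackened it about 165°, slid the sleeve fully home with about 14 N at most, left the other nut untouched (its hand inferred, not felt) and handed the job in; the sign-off gave no verdict.

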